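Second layer of specimen trays, interlocked on the carrying board

TASK

Stack the three open specimen trays from the sloping rack on top of the three already on the carrying board, as a second layer in the same pattern turned end for end: the single crosswise tray goes over the outer ends of the lower pair, and the two lengthwise trays side by side come over the lower single one. Set each tray down level rather than dropping it, square and closed up so that the layer's outline matches the one below to within 5 mm or so, without pushing the lower layer out of place. Leave the lidded box in the rack and the bottle, slide case, dishes and microscope as they are.

Things in the scene. Friction and masses are not known exactly. Their poses are not given: they have to be found in the camera images.
- board: plywood carrying board on runners, fixed, left or right of the robot, turned up to 40 degrees. 220 x 150 mm, top face 27 mm above the bench; origin at the centre of its underside, x along its 220 mm length (+x end away from the robot), z up. Steel handles at its short ends reach 132 mm from the centre, below the top face. The lower layer, 183 x 122 mm, stands centred and square on it
- rack: sloping plywood rack, fixed. Its shelf, 304 mm wide (along y) and 150 deep, slopes 30 degrees: low edge, with a ledge 25 mm proud of it, towards the robot (-x), high edge away (+x). Origin at bench level; the middle of the shelf face is 67.5 mm above it. Cheeks at both ends stand 30 mm proud. In it, in any order and 4 to 24 mm apart, lie the three loose trays and the lidded box
- tray0: loose open cream card tray in the rack, its length up the slope, lower end on the ledge, so tilted 30 degrees. 120 x 60 x 45 mm high, walls and floor 3 mm; origin at the centre of its underside, x along its length (up the slope), z out of its open top. The same end for end. 0.2 to 0.33 kg. Can be lifted by the divider across its middle (see tray1)
- tray1: loose open tray in the rack, same as tray0. The stiff brown divider across its middle is 12 mm thick (along x) and 54 mm wide (along y, wall to wall), its straight top edge 43 mm above the underside, 2 mm below the rim. The compartment on either side of it is 51 x 54 mm and 42 mm deep; small vials on its floor reach 13 mm above the underside
- tray2: loose open tray in the rack, same as tray0 and tray1
- base0: lower layer's single tray, standing loose on the board, lying across it near the end towards the robot: centre at board x = -61.5 mm, y = 0. Same make as tray0; its rim, on which upper trays rest, is 72 mm above the bench; x along its length, which is the board's y
- base1: one of the lower layer's pair of trays, lying along the board side by side: centre at board x = +31.5 mm, y = +31 mm (so 2 mm from base2 and 3 mm from base0). Same make as tray0, loose, rim 72 mm above the bench
- base2: the other of the lower layer's pair of trays, lying along the board: centre at board x = +31.5 mm, y = -31 mm. Same make as tray0, loose, rim 72 mm above the bench
- lidded_box: bystander: closed brown lidded box, 120 x 60 x 45 mm, lying in the rack among the trays; to stay there. Origin at the centre of its underside, x along its length, z out of its lid
- bottle: bystander: amber bottle with black cap, 56 mm diameter, 140 mm high, standing on the bench between rack and board; origin at the centre of its underside, z up
- slide_case: bystander: grey and blue slide case lying on the bench beyond the work, 85 x 100 x 34 mm; origin at the centre of its underside
- dish_stack: bystander: stack of four lidded round dishes on the bench beyond the work, 94 mm diameter, 56 mm high; origin at the centre of its underside
- microscope: stereo microscope, fixed beyond the bottle, not to be touched. Origin at the centre of the underside of its black base plate (210 x 200 x 18 mm), -x towards the robot. The head, 120 mm wide over the knobs, hangs 118 to 310 mm high and reaches 85 mm from the origin towards the robot; the eyepieces reach 145 mm, 245 to 335 mm high; the column is 360 mm high
Mind the look-alikes: they are no part of the job. What is shaped like the base0 but pink is not meant.

How it is judged:
At the end, for the whole second after the job is handed in: Upper layer = lower layer turned end for end (board frame: one tray across at x +61.5, two along at x -31.5, y +-31 mm), each within 9 mm, 0.1 rad of square, level, underside 72 mm above the bench, at rest. Lower trays within 10 mm of their places; bystanders within 20 mm, bottle upright (((x of tray0 in the frame of board between 0.0525 and 0.0705 m and y of tray0 in the frame of board between -0.009 and 0.009 m and z of tray0 in the frame of board between 0.068 and 0.076 m and angle between the x axis of tray0 and the y axis of board, either way round below 0.1 rad and angle between tray0's own z axis and vertical below 0.06 rad and linear speed of tray0 below 0.02 m/s) or (x of tray1 in the frame of board between 0.0525 and 0.0705 m and y of tray1 in the frame of board between -0.009 and 0.009 m and z of tray1 in the frame of board between 0.068 and 0.076 m and angle between the x axis of tray1 and the y axis of board, either way round below 0.1 rad and angle between tray1's own z axis and vertical below 0.06 rad and linear speed of tray1 below 0.02 m/s) or (x of tray2 in the frame of board between 0.0525 and 0.0705 m and y of tray2 in the frame of board between -0.009 and 0.009 m and z of tray2 in the frame of board between 0.068 and 0.076 m and angle between the x axis of tray2 and the y axis of board, either way round below 0.1 rad and angle between tray2's own z axis and vertical below 0.06 rad and linear speed of tray2 below 0.02 m/s)) and ((x of tray0 in the frame of board between -0.0405 and -0.0225 m and y of tray0 in the frame of board between 0.022 and 0.04 m and z of tray0 in the frame of board between 0.068 and 0.076 m and angle between the x axis of tray0 and the x axis of board, either way round below 0.1 rad and angle between tray0's own z axis and vertical below 0.06 rad and linear speed of tray0 below 0.02 m/s) or (x of tray1 in the frame of board between -0.0405 and -0.0225 m and y of tray1 in the frame of board between 0.022 and 0.04 m and z of tray1 in the frame of board between 0.068 and 0.076 m and angle between the x axis of tray1 and the x axis of board, either way round below 0.1 rad and angle between tray1's own z axis and vertical below 0.06 rad and linear speed of tray1 below 0.02 m/s) or (x of tray2 in the frame of board between -0.0405 and -0.0225 m and y of tray2 in the frame of board between 0.022 and 0.04 m and z of tray2 in the frame of board between 0.068 and 0.076 m and angle between the x axis of tray2 and the x axis of board, either way round below 0.1 rad and angle between tray2's own z axis and vertical below 0.06 rad and linear speed of tray2 below 0.02 m/s)) and ((x of tray0 in the frame of board between -0.0405 and -0.0225 m and y of tray0 in the frame of board between -0.04 and -0.022 m and z of tray0 in the frame of board between 0.068 and 0.076 m and angle between the x axis of tray0 and the x axis of board, either way round below 0.1 rad and angle between tray0's own z axis and vertical below 0.06 rad and linear speed of tray0 below 0.02 m/s) or (x of tray1 in the frame of board between -0.0405 and -0.0225 m and y of tray1 in the frame of board between -0.04 and -0.022 m and z of tray1 in the frame of board between 0.068 and 0.076 m and angle between the x axis of tray1 and the x axis of board, either way round below 0.1 rad and angle between tray1's own z axis and vertical below 0.06 rad and linear speed of tray1 below 0.02 m/s) or (x of tray2 in the frame of board between -0.0405 and -0.0225 m and y of tray2 in the frame of board between -0.04 and -0.022 m and z of tray2 in the frame of board between 0.068 and 0.076 m and angle between the x axis of tray2 and the x axis of board, either way round below 0.1 rad and angle between tray2's own z axis and vertical below 0.06 rad and linear speed of tray2 below 0.02 m/s)) and x of base0 in the frame of board between -0.0715 and -0.0515 m and y of base0 in the frame of board between -0.01 and 0.01 m and angle between each of base0, base1, base2's own z axis and vertical below 0.06 rad and x of base1 in the frame of board between 0.0215 and 0.0415 m and y of base1 in the frame of board between 0.021 and 0.041 m and x of base2 in the frame of board between 0.0215 and 0.0415 m and y of base2 in the frame of board between -0.041 and -0.021 m and distance of each of lidded_box, bottle, slide_case, dish_stack from where it was at the start of the episode below 0.02 m and angle between bottle's own z axis and vertical below 0.2 rad); the robot touches nothing.
It fails at once if the lidded box, bottle, slide case or dish stack is shifted by more than 20 mm, or the bottle tipped (distance of any of lidded_box, bottle, slide_case, dish_stack from where it was at the start of the episode above 0.02 m or angle between bottle's own z axis and vertical above 0.35 rad).
It fails at once if the microscope is struck or leaned on by the robot or by a carried tray (over 3 N) (contact force between microscope and the arm above 3 N or contact force between microscope and the fingers above 3 N or contact force between microscope and tray0 above 3 N or contact force between microscope and tray1 above 3 N or contact force between microscope and tray2 above 3 N).
It fails at once if the lower layer is pushed out of place: one of its trays shifts by more than 15 mm (distance of any of base0, base1, base2 from where it was at the start of the episode above 0.015 m).
It fails at once if a tray is dropped or thrown: it moves faster than 0.5 m/s while the fingers do not hold it ((linear speed of tray0 above 0.5 m/s and contact force between the fingers and tray0 below 0.1 N) or (linear speed of tray1 above 0.5 m/s and contact force between the fingers and tray1 below 0.1 N) or (linear speed of tray2 above 0.5 m/s and contact force between the fingers and tray2 below 0.1 N)).
It also fails if it takes over 72 s, if anything falls off the work surface, if the arm or the gripper's body presses on something with over 40 N, if the wrist force passes 120 N, or if a joint passes its speed limit or range.

ROBOT

A 6-joint arm with a two-finger parallel gripper is mounted at the origin on the work surface. World frame = base frame: x ahead of the robot, y to its left, z up, the work surface at z = 0. Lengths are in m, angles in rad, forces in N, time in s.
With the tool pointing down it reaches from about 0.3 to 0.875 m from the base axis. Payload 4.2 kg.
Tool frame: the origin (TCP) lies at the very end of the fingers, on their centre line; the grasp point (between the pads) lies 19 mm behind it; z points along the fingers, y is the direction in which the jaws open and shut (so a half turn about z gives the same grasp; the last joint's range is limited). The gripper opens to 85 mm and grips with 20 to 120 N. Pads are 22 mm wide; open, the fingers measure 114 mm over their backs; the gripper's body (76 mm by 85 mm) begins 54 mm behind the grasp point. The pads swing forward as they close: fully open they stand 13 mm farther back than shut.
Start: joints at [-1.323, 0.32, 1.565, -0, 1.257, -0.02], TCP at [0.152, -0.555, 0.231] pointing down, gripper open.
Joint ranges: [-3.11, 3.11], [-0.84, 2.01], [0.21, 2.61], [-1.34, 4.49], [0.05, 2.63], [-2.56, 2.56]. Speed limits (rad/s): [2.57, 2.57, 3.14, 3.14, 3.14, 3.14].

INTERFACE

Orientations are given as [roll, pitch, yaw] about the fixed x, y, z axes, in that order (R = Rz(yaw) Ry(pitch) Rx(roll)).
In Python, from rig import env gives the robot as it stands. Calls block until the motion is done:
- env.move_pose(position, orientation): joint-space move of the TCP to a pose.
- env.movel(position, frame=None, feed=0.15, until_force=None): straight line of the TCP; frame=None keeps the orientation; feed is the mean speed in m/s. With until_force (N) it stops when the force on the tool has changed by that much, and returns True; else False.
- env.set_joints(angles): joint-space move.
- env.set_gripper(opening): opening from 0.0 (shut) to 1.0 (fully open); the grip force is fixed at half the most; returns when the fingers have stopped.
- env.hold(seconds).
- env.ik(position, orientation): joint angles nearest the present ones, or None.
- env.snapshot(name): name is "side" or "top"; returns a dict with "color" (384x512x3 uint8, red, green, blue), "z_map" (384x512 float32, m along the optical axis (not along the pixel's ray), 0 where there is no reading), "K" (3x3 intrinsics, pixels), "k1" (the pictures are not rectified: a ray, as slopes to the right and down, at radius r is drawn at 1 + k1 r^2 times it, then the intrinsics apply), "world_to_cam" (4x4, takes a point from world to camera coordinates). Camera axes: x right, y down, z forward; pixel columns grow to the right and rows downward; lengths in m; the calibration is good to about 2 mm. A picture is of the moment at which its call begins.
A pose or a line that the arm cannot do raises env.IKError and nothing moves.
- env.sign_off(): hands the job in, once; it reports no verdict.
Trained networks look in the newest picture that a camera, given by its name, has taken for a name from the list of things; names that differ only in an ending like _2 or _b are one class to them, and where a whole thing is asked for, a point or a joint stands for the part that bears it (a point fixed in the world has none). Each returns a list of dicts, best first, with "confidence" (0 to 1); they miss things now and then, are a little off and sometimes report something else, mostly with a low value. They report only what shows in the picture. A call takes as long as a camera call. They do not tell look-alikes from the thing itself.
- env.spot_in(label, camera): "at" ([row, column] in pixels, amid what is visible of it).
- env.spot_point(label, camera): "at" ([row, column] in pixels: a listed point, or the origin of a listed thing).
Readings, each from a call of its own:
- env.get_t(): time.
- env.get_qpos(): joint angles.
- env.get_joint_vel(): joint speeds.
- env.get_joint_torque(): joint torques, N m.
- env.get_eef_pos(): TCP position.
- env.get_orientation(): TCP orientation.
- env.get_ft_force(): force on the tool from outside, world axes, zero at the start.
- env.get_torque(): the same for the moment, N m.
- env.get_gripper_width(): opening from 0.0 (shut) to 1.0 (fully open).
Only numpy, scipy, OpenCV 4.12 (cv2) and the standard library are available. Lean on these libraries where they do the work, as an engineer would, in place of code of your own. Each camera call takes 0.05 s, during which the arm holds its last target.

## Working session

There is one attempt and no reset: what is moved stays moved. The work goes in short steps, each a Python script; the robot and the scene stay as the last script left them, time stands still between calls to the robot, and variables do not carry over. Pictures are saved under pics/ and viewed, and the job is handed in when it is done.

```bash
ls; mkdir -p pics; python3 - <<'E'
from rig import env
import cv2
for n in ("side","top"):
    s=env.snapshot(n); cv2.imwrite(f"pics/{n}0.png",cv2.resize(s["color"][:,:,::-1],(800,600)))
    print(n,s["K"].tolist(),s["k1"],s["world_to_cam"].round(4).tolist())
    for l in ["board","rack","tray0","base0","base1","lidded_box","bottle","microscope","slide_case","dish_stack"]:
        print(l,[([round(float(x)) for x in d["at"]],round(d["confidence"],2)) for d in env.spot_point(l,n)])
print(env.get_t())
E
```

```text
pics
side [[491.0935373860465, 0.0, 245.08094965099147], [0.0, 491.0935373860465, 188.72822566241922], [0.0, 0.0, 1.0]] -0.16691133877447356 [[-0.7302, -0.6828, 0.0225, 0.3601], [-0.437, 0.4416, -0.7836, 0.2832], [0.5251, -0.582, -0.6209, 1.2164], [0.0, 0.0, 0.0, 1.0]]
board [([253, 185], 0.69)]
rack [([172, 283], 0.84)]
tray0 [([142, 309], 0.92), ([156, 294], 0.65), ([163, 285], 0.59)]
base0 [([338, 246], 0.95), ([237, 180], 0.93), ([252, 171], 0.92), ([254, 207], 0.59)]
base1 [([338, 246], 0.95), ([237, 180], 0.93), ([252, 171], 0.92), ([254, 207], 0.59)]
lidded_box [([176, 270], 0.64)]
bottle [([205, 243], 0.87)]
microscope [([172, 180], 0.88), ([160, 280], 0.55)]
slide_case [([141, 248], 0.83)]
dish_stack [([215, 130], 0.76), ([172, 282], 0.4)]
top [[362.5092385678766, 0.0, 251.07835383681706], [0.0, 362.5092385678766, 191.971704168923], [0.0, 0.0, 1.0]] -0.006045876057879303 [[-0.0039, -0.9998, -0.0176, 0.0005], [-0.996, 0.0055, -0.0895, 0.4998], [0.0896, 0.0172, -0.9958, 1.2496], [0.0, 0.0, 0.0, 1.0]]
board []
rack []
tray0 [([181, 310], 0.97), ([182, 331], 0.87), ([178, 354], 0.61)]
base0 [([215, 184], 0.92), ([186, 172], 0.9), ([107, 246], 0.25)]
base1 [([215, 184], 0.92), ([186, 172], 0.9), ([107, 246], 0.25)]
lidded_box [([189, 287], 0.75)]
bottle [([185, 253], 0.65)]
microscope [([110, 246], 0.79)]
slide_case [([123, 329], 0.75)]
dish_stack [([128, 183], 0.96)]
1.1
```

View pics/side0.png

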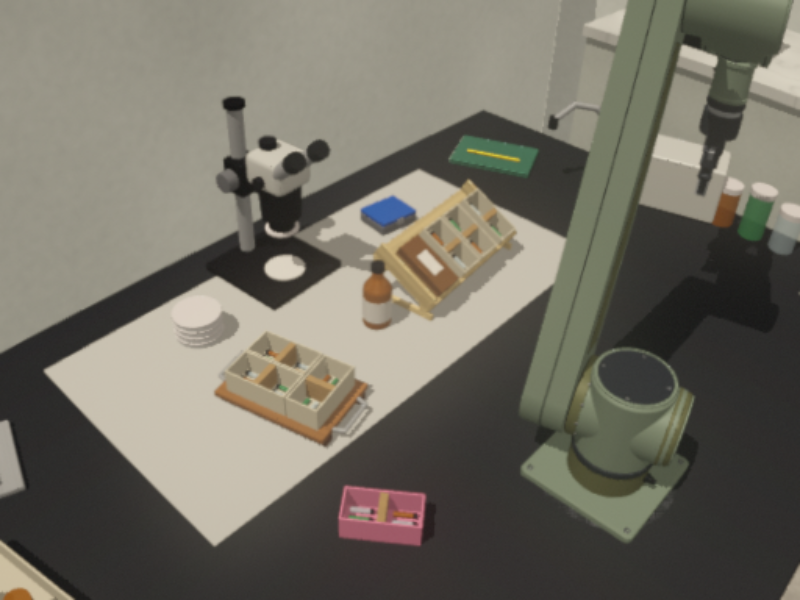

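View pics/top0.png

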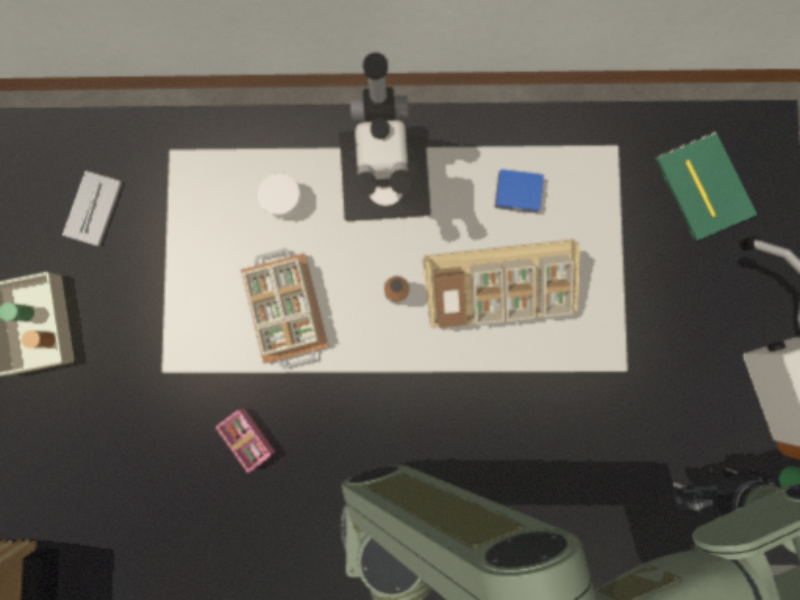

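The loose trays are the three cream ones in the rack at right in the top view: 512-view columns 310, 331 and 354, row ~181. The lower layer is on the board at about (195,185). The pink tray (~(282,157)) is the decoy and the brown box is at column 287. Next I'll measure poses from depth.

```bash
cat > h.py <<'E'
from rig import env
import numpy as np, cv2
def undist(s,u,v):
    K=s["K"]; x=(np.asarray(u,float)-K[0,2])/K[0,0]; y=(np.asarray(v,float)-K[1,2])/K[1,1]
    rd=np.hypot(x,y); r=rd.copy()
    for _ in range(10): r=rd/(1+s["k1"]*r*r)
    f=1/(1+s["k1"]*r*r); return x*f,y*f
def cloud(s):
    v,u=np.mgrid[0:384,0:512]; x,y=undist(s,u,v); z=s["z_map"]
    p=np.stack([x*z,y*z,z],-1); W=s["world_to_cam"]
    return (p-W[:3,3])@W[:3,:3], z>0
def proj(s,P):
    W=s["world_to_cam"]; c=P@W[:3,:3].T+W[:3,3]; x=c[...,0]/c[...,2]; y=c[...,1]/c[...,2]
    f=1+s["k1"]*(x*x+y*y); K=s["K"]; return x*f*K[0,0]+K[0,2], y*f*K[1,1]+K[1,2]
def ray(s,v,u,z):
    x,y=undist(s,u,v); W=s["world_to_cam"]; d=np.array([x,y,1.])@W[:3,:3]; o=-W[:3,3]@W[:3,:3]
    return o+d*(z-o[2])/d[2]
def ortho(s,O,ex,ey,w,h,ppm=3000):
    # plane view: rows along -ex (ex up), columns along -ey ; centred at O; w along ey,h along ex
    X=np.linspace(h/2,-h/2,int(h*ppm)); Y=np.linspace(w/2,-w/2,int(w*ppm))
    P=O+X[:,None,None]*ex+Y[None,:,None]*ey
    u,v=proj(s,P); return cv2.remap(s["color"],u.astype(np.float32),v.astype(np.float32),cv2.INTER_CUBIC)
E
python3 - <<'E'
from h import *
import pickle
S={n:env.snapshot(n) for n in("side","top")}; pickle.dump(S,open("s0.pkl","wb"))
for n,s in S.items():
    P,ok=cloud(s)
    a=P[ok&(np.abs(P[...,0]-.5)<.15)&(np.abs(P[...,1])<.02)]
    print(n,"bench z",np.percentile(a[:,2],[5,25,50,75]))
    # board
    c=ray(s,*(np.array([200,178]) if n=="top" else np.array([245,182])),.05); print(c)
    m=ok&(np.hypot(P[...,0]-c[0],P[...,1]-c[1])<.15)
    q=P[m]; print(np.histogram(q[:,2],bins=np.arange(-.01,.1,.005)))
    r=q[(q[:,2]>.06)&(q[:,2]<.085)]; print("rim z",np.median(r[:,2]),len(r))
    print("rim rect",cv2.minAreaRect(r[:,:2].astype(np.float32)*1000))
    r=q[(q[:,2]>.018)&(q[:,2]<.085)]
    print("board rect",cv2.minAreaRect(r[:,:2].astype(np.float32)*1000))
    for l in ["tray0","lidded_box"]:
        for v,u in ([(181,310),(182,331),(178,354),(189,287)] if n=="top" else [(142,309),(156,294),(163,285),(176,270)]):
            pass
    m=ok&(P[...,1]<-.05)&(P[...,1]>-.5)&(P[...,0]>.35)&(P[...,0]<.68)&(P[...,2]>.03)
    q=P[m]; print("rack",cv2.minAreaRect(q[:,:2].astype(np.float32)*1000), q.min(0),q.max(0))
E
```

```text
side bench z [-0.00107078  0.00160305  0.00461178  0.0685425 ]
[0.48042848 0.25858526 0.05      ]
(array([   3,  770, 2136,  123,   19,  104,  322,  688,  339,  346,  299,
        235,  296,  279,  318,  463,  558,   26,    0,    0,    0]), array([-0.01 , -0.005,  0.   ,  0.005,  0.01 ,  0.015,  0.02 ,  0.025,
        0.03 ,  0.035,  0.04 ,  0.045,  0.05 ,  0.055,  0.06 ,  0.065,
        0.07 ,  0.075,  0.08 ,  0.085,  0.09 ,  0.095]))
rim z 0.0692609897780658 1365
rim rect ((482.719970703125, 244.728515625), (188.84129333496094, 129.33340454101562), 14.20119857788086)
board rect ((480.63330078125, 247.1826934814453), (265.0452575683594, 155.28311157226562), 17.30481719970703)
rack ((526.034912109375, -234.49591064453125), (159.21417236328125, 326.92230224609375), 5.592251300811768) [ 0.43464991 -0.40382847  0.03013081] [ 0.61594659 -0.06614926  0.13582122]
top bench z [-0.00245495  0.00012907  0.00230311  0.00496787]
[0.47097169 0.24913405 0.05      ]
(array([  11,  714, 1724,  241,    3,    9,  178,  695,  511,  404,  204,
         61,   64,   71,   62,  168,  334,   47,    1,    0,    0]), array([-0.01 , -0.005,  0.   ,  0.005,  0.01 ,  0.015,  0.02 ,  0.025,
        0.03 ,  0.035,  0.04 ,  0.045,  0.05 ,  0.055,  0.06 ,  0.065,
        0.07 ,  0.075,  0.08 ,  0.085,  0.09 ,  0.095]))
rim z 0.07114299009270951 612
rim rect ((485.9769592285156, 241.3553466796875), (184.4334259033203, 122.00720977783203), 14.01755142211914)
board rect ((486.4984436035156, 241.1391143798828), (264.3638610839844, 150.71466064453125), 14.460738182067871)
rack ((529.24560546875, -238.11016845703125), (156.3405303955078, 319.7650451660156), 6.09854793548584) [ 0.4405977  -0.40368965  0.03000599] [ 0.62345014 -0.07137376  0.134422  ]
```

```bash
python3 - <<'E'
from h import *
import pickle
S=pickle.load(open("s0.pkl","rb"))
def ax(yaw): c,s_=np.cos(yaw),np.sin(yaw); return np.array([c,s_,0]),np.array([-s_,c,0])
rows=[]
for n,cb,cr in (("side",(.4827,.2447),(.526,-.2345)),("top",(.486,.2414),(.5292,-.2381))):
    s=S[n]; ex,ey=ax(np.radians(14.1))
    a=ortho(s,np.array([*cb,.072]),ex,ey,.2,.25,1500)
    # rack
    P,ok=cloud(s); q=P[ok&(P[...,1]<-.05)&(P[...,1]>-.5)&(P[...,0]>.35)&(P[...,0]<.68)&(P[...,2]>.03)]
    ex,ey=ax(np.radians(6)); loc=(q-np.array([*cr,0]))@np.stack([ex,ey,[0,0,1]],1)
    sl=np.array([np.cos(np.pi/6),0,.5]); nn=np.array([-.5,0,np.cos(np.pi/6)])
    # normal height relative to nominal shelf face
    h=(loc-np.array([0,0,.0675]))@nn; t=(loc-np.array([0,0,.0675]))@sl
    print(n,np.percentile(h,[90,95,98]),"t",np.percentile(t,[.5,99.5]),"y",np.percentile(loc[:,1],[.5,99.5]))
    e=sl[0]*ex+np.array([0,0,sl[2]]); N=nn[0]*ex+np.array([0,0,nn[2]])
    O=np.array([*cr,.0675])+.045*N
    b=ortho(s,O,e,ey,.34,.2,1500)
    m=np.zeros((375,300+510,3),np.uint8); m[:,:300]=a[:375,:300]; m[:300,300:]=b
    rows.append(m)
im=np.vstack(rows); print(im.shape)
for i,r in enumerate(rows): cv2.imwrite(f"pics/ortho{i}.png",r[:,:800,::-1])
E
```

```text
side [0.0412051  0.04265386 0.04395312] t [-0.07240114  0.08415213] y [-0.15539299  0.16082762]
top [0.04119316 0.04255567 0.04380557] t [-0.06939605  0.08419832] y [-0.15668933  0.15956732]
(750, 810, 3)
```

View pics/ortho0.png

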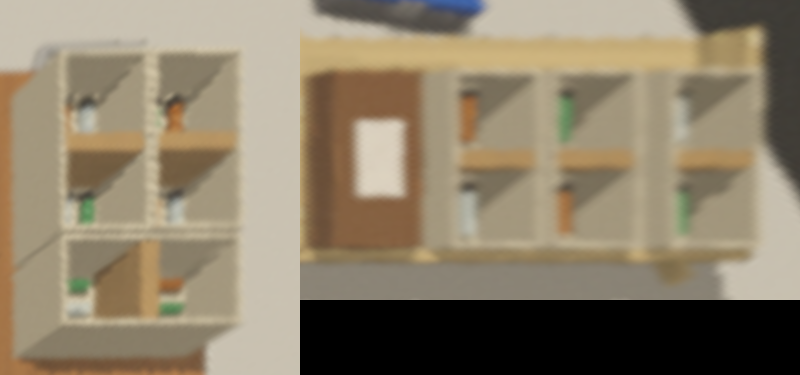

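View pics/ortho1.png

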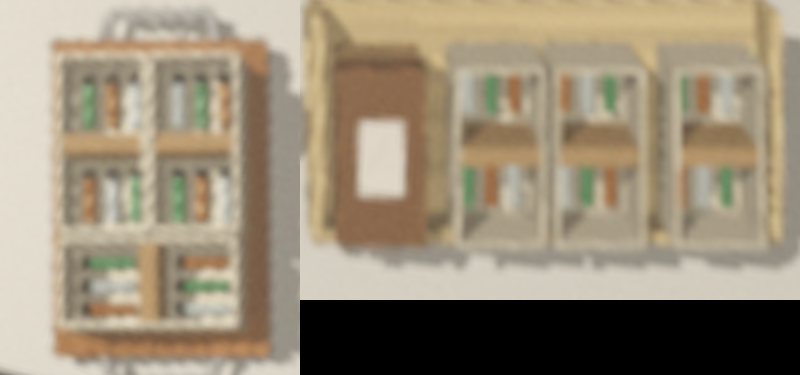

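The side and top views agree apart from a constant 3–4 mm calibration shift. In the orthographic crop the three open cream trays with dividers are at columns ~497, 593 and 713, and the brown box is at ~380. I'll average the two cameras and check IK.

```bash
cat >> h.py <<'E'
from scipy.spatial.transform import Rotation as Ro
def ax(yaw): c,s_=np.cos(yaw),np.sin(yaw); return np.array([c,s_,0]),np.array([-s_,c,0])
RY=np.radians(6.0); BY=np.radians(14.1); BC=np.array([.4843,.2431,0])
rx,ry=ax(RY); Z=np.array([0,0,1.]); C30,S30=np.cos(np.pi/6),.5
E_=C30*rx+S30*Z; N_=-S30*rx+C30*Z
bx,by=ax(BY)
def eul(y,z):
    y=y/np.linalg.norm(y); return Ro.from_matrix(np.stack([np.cross(y,z),y,z],1)).as_euler('xyz')
def gp(cr,t,y,h=.045): # point at height h above shelf along normal
    return np.array([*cr,.0675])+h*N_+t*E_+y*ry
side=[gp((.526,-.2345),-.0057,y) for y in (.0387,-.0253,-.1053)]
top=[gp((.5292,-.2381),-.0039,y) for y in (.0373,-.029,-.109)]
T=[(a+b)/2 for a,b in zip(side,top)]   # rim-plane centres
E
python3 - <<'E'
from h import *
for a,b,c in zip(side,top,T): print(a.round(4),b.round(4),c.round(4))
import pickle; S=pickle.load(open("s0.pkl","rb"))
print("mic",ray(S["top"],110,246,0),"bottle",ray(S["top"],185,253,.07), ray(S["side"],205,243,0.0))
for sg in (1,-1):
  for c in T:
    print(sg,env.ik(c-.027*N_,eul(sg*E_,-N_)),env.ik(c+.08*N_,eul(sg*E_,-N_)))
  for nm,o,y in (("S",.0615*bx,by),("L",-.0315*bx+.031*by,bx),("R",-.0315*bx-.031*by,bx)):
    print(sg,nm,env.ik(BC+o+Z*.09,eul(sg*y,-Z)))
E
```

```text
[ 0.4947 -0.1989  0.1036] [ 0.4996 -0.2037  0.1045] [ 0.4971 -0.2013  0.1041]
[ 0.5014 -0.2625  0.1036] [ 0.5065 -0.2696  0.1045] [ 0.5039 -0.2661  0.1041]
[ 0.5097 -0.3421  0.1036] [ 0.5149 -0.3492  0.1045] [ 0.5123 -0.3456  0.1041]
mic [0.80206718 0.01590188 0.        ] bottle [ 0.51914449 -0.00924569  0.07      ] [ 5.17471246e-01 -1.67234608e-02 -1.11022302e-16]
1 [-0.57893684  0.31117931  2.1809117   0.97296581  0.39205192 -1.55021227] [-0.66969093  0.10519264  2.13919623  0.65636004  0.61012476 -1.2659911 ]
1 [-0.6897728   0.3620931   2.08840889  0.90182458  0.47212154 -1.56756113] [-0.78084354  0.17628537  2.04924135  0.66445676  0.6787538  -1.36179813]
1 [-0.79871816  0.43225022  1.95571441  0.81931689  0.56745236 -1.56675969] [-0.88581165  0.26867797  1.919219    0.65210169  0.76018438 -1.42825467]
1 S [ 4.23907388e-01  4.78999417e-01  1.69465641e+00 -4.44089210e-16
  9.67936824e-01 -1.39298036e+00]
1 L [ 5.14592241e-01  3.67957018e-01  1.89060310e+00 -4.44089210e-16
  8.83032534e-01  2.68500817e-01]
1 R [ 3.96058264e-01  3.48920799e-01  1.92262454e+00 -4.44089210e-16
  8.70047318e-01  1.49966840e-01]
-1 [-0.57893684  0.31117931  2.1809117   0.97296581  0.39205192  1.59138039] [-0.66969093  0.10519264  2.13919623  0.65636004  0.61012476  1.87560155]
-1 [-0.6897728   0.3620931   2.08840889  0.90182458  0.47212154  1.57403153] [-0.78084354  0.17628537  2.04924135  0.66445676  0.6787538   1.77979452]
-1 [-0.79871816  0.43225022  1.95571441  0.81931689  0.56745236  1.57483296] [-0.88581165  0.26867797  1.919219    0.65210169  0.76018438  1.71333798]
-1 S [ 4.23907388e-01  4.78999417e-01  1.69465641e+00 -4.44089210e-16
  9.67936824e-01  1.74861229e+00]
-1 L None
-1 R None
```

```bash
cat >> h.py <<'E'
def shot(tag,names=("side","top")):
    out={}
    for n in names:
        s=env.snapshot(n); out[n]=s
        cv2.imwrite(f"pics/{tag}_{n}.png",cv2.resize(s["color"][:,:,::-1],(800,600),interpolation=cv2.INTER_CUBIC))
    return out
E
python3 - <<'E'
from h import *
c=T[0]; o=eul(E_,-N_)
env.set_gripper(.5)
env.move_pose(c+.08*N_,o)
env.movel(c+.012*N_,feed=.15)
S=shot("appr0")
import pickle; pickle.dump(S,open("a0.pkl","wb"))
print(env.get_t(),env.get_eef_pos(),env.get_gripper_width(),env.get_ft_force())
a=[]
for n in S:
    O=T[0]+(0 if 1 else 0)
    a.append(ortho(S[n],O,E_,ry,.16,.2,2500))
cv2.imwrite("pics/ap_o.png",np.hstack(a)[:,:,::-1])
E
```

```text
4.075 [ 0.49130193 -0.20247133  0.11531914] 0.4974314562916125 [ 0.0335824  -0.68584089  0.3319212 ]
```

View pics/ap_o.png

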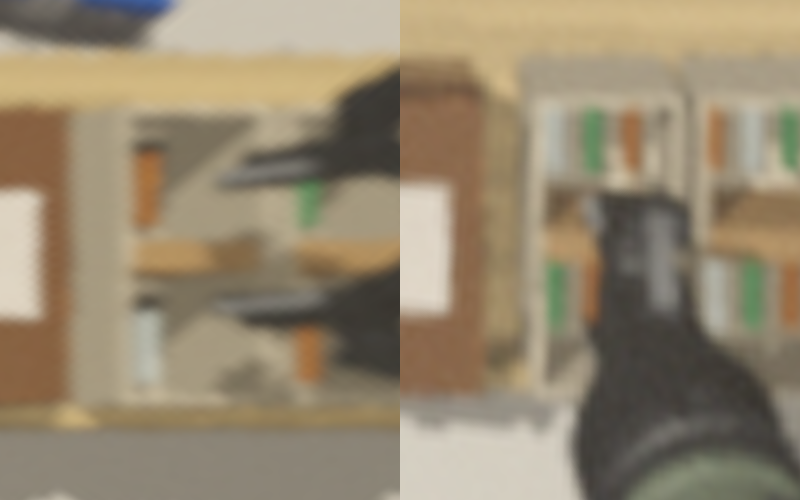

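View pics/appr0_side.png

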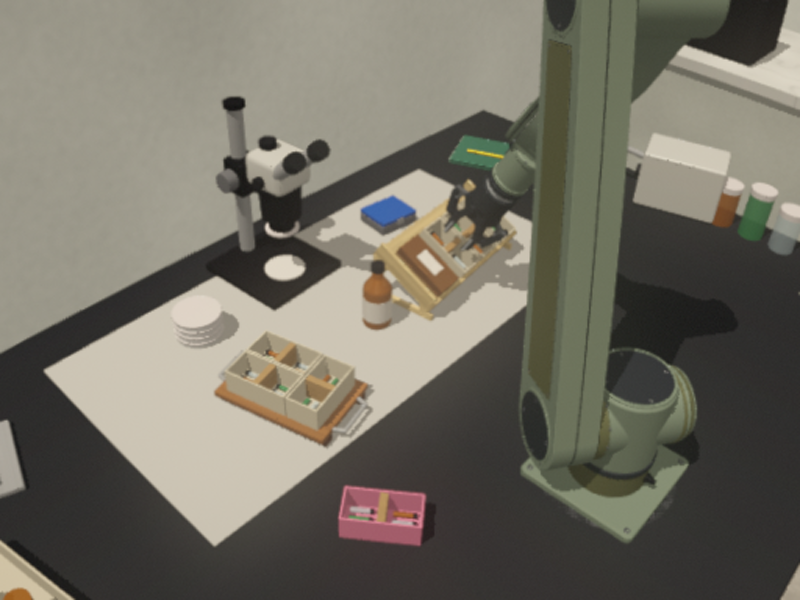

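```bash
python3 - <<'E'
from h import *
import pickle
S=pickle.load(open("a0.pkl","rb"))
p0=env.get_eef_pos()
for n,s in S.items():
    W=s["world_to_cam"]; o=-W[:3,3]@W[:3,:3]
    for d in (0,.02):
      for w in (-.021,0.,.021):
        p=np.array(p0)+d*N_+w*E_; k=((T[0]-o)@N_)/((p-o)@N_); q=o+k*(p-o)-T[0]
        print(n,d,w,"row %.0f col %.0f"%(250-q@E_*2500,200-q@ry*2500+(400 if n=="top" else 0)))
E
```

```text
side 0 -0.021 row 298 col 235
side 0 0.0 row 245 col 235
side 0 0.021 row 192 col 235
side 0.02 -0.021 row 293 col 289
side 0.02 0.0 row 239 col 289
side 0.02 0.021 row 185 col 289
top 0 -0.021 row 317 col 607
top 0 0.0 row 264 col 607
top 0 0.021 row 211 col 607
top 0.02 -0.021 row 343 col 616
top 0.02 0.0 row 289 col 616
top 0.02 0.021 row 235 col 616
```

Fingers straddle the divider (side crop rows 185/295, divider at 257) and sit within ~2 mm across the tray. I'll go down, grip and lift.

```bash
python3 - <<'E'
from h import *
c=T[0]+.001*ry-.001*E_
hit=env.movel(c-.027*N_,feed=.08,until_force=10)
print(hit,env.get_ft_force(),(env.get_eef_pos()-c)@N_)
env.set_gripper(0.0); print("w",env.get_gripper_width(),env.get_ft_force())
env.movel(c+.05*N_,feed=.1)
print("w",env.get_gripper_width(),env.get_ft_force(),env.get_t())
shot("lift0")
E
```

```text
False [-0.24708141  0.07631348 -0.26317289] -0.02667842388406747
w 0.12584501339003518 [-5.41275784 -1.16379057  6.1596601 ]
w 0.12566223848841102 [ 0.24758232  0.13327989 -3.93688219] 6.0167
```

View pics/lift0_side.png

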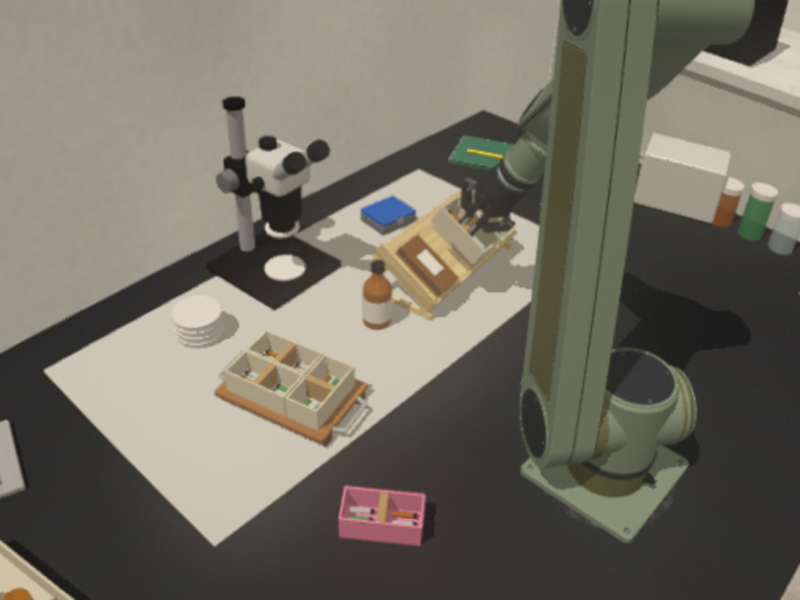

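Tray gripped and lifted (gripper width 0.126, ~3.9 N). I'll carry it to hover over the crosswise place.

```bash
cat >> h.py <<'E'
PL={"S":(.0615*bx,by),"L":(-.0315*bx+.031*by,bx),"R":(-.0315*bx-.031*by,bx)}
def carry(k,corr=np.zeros(3),hz=.06):
    o,y=PL[k]; e=eul(y,-Z)
    p=env.get_eef_pos(); env.movel([p[0]-.03,p[1],.24],feed=.25)
    env.move_pose([.42,0.0,.28],e)
    env.move_pose(BC+o+corr+Z*(.09+.10),e)
    env.movel(BC+o+corr+Z*(.09+hz),feed=.15)
def orthos(S,k,z,tag):
    o,y=PL[k]; a=[]
    for n in S: a.append(ortho(S[n],BC+Z*z,bx,by,.20,.25,2000))
    cv2.imwrite(f"pics/{tag}.png",np.hstack(a)[:,:,::-1])
E
python3 - <<'E'
from h import *
import pickle
carry("S",hz=.03)
print(env.get_t(),env.get_eef_pos(),env.get_gripper_width())
S=shot("hov0"); pickle.dump(S,open("hov0.pkl","wb"))
orthos(S,"S",.147,"hov0_hi"); orthos(S,"S",.072,"hov0_lo")
E
```

```text
9.2667 [0.54470182 0.25778719 0.12112482] 0.12226443824109758
```

View pics/hov0_hi.png

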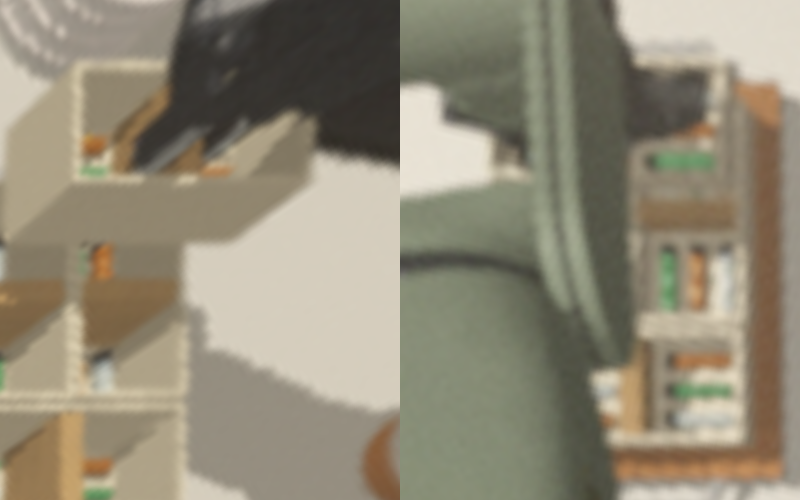

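View pics/hov0_lo.png

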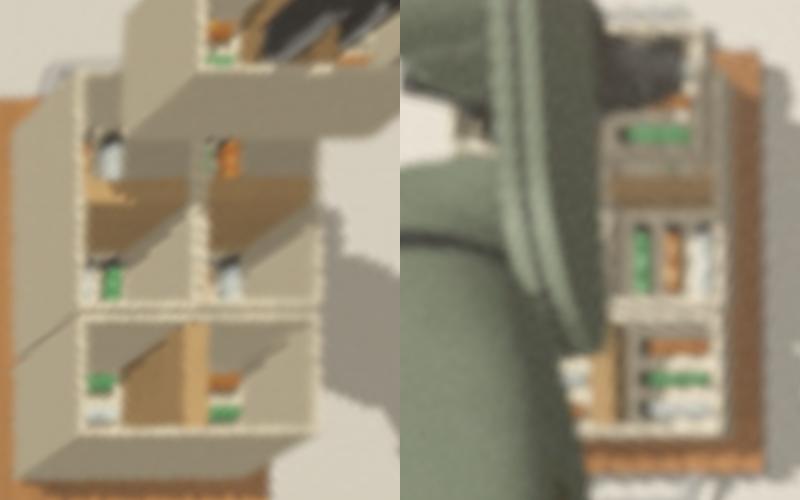

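View pics/hov0_side.png

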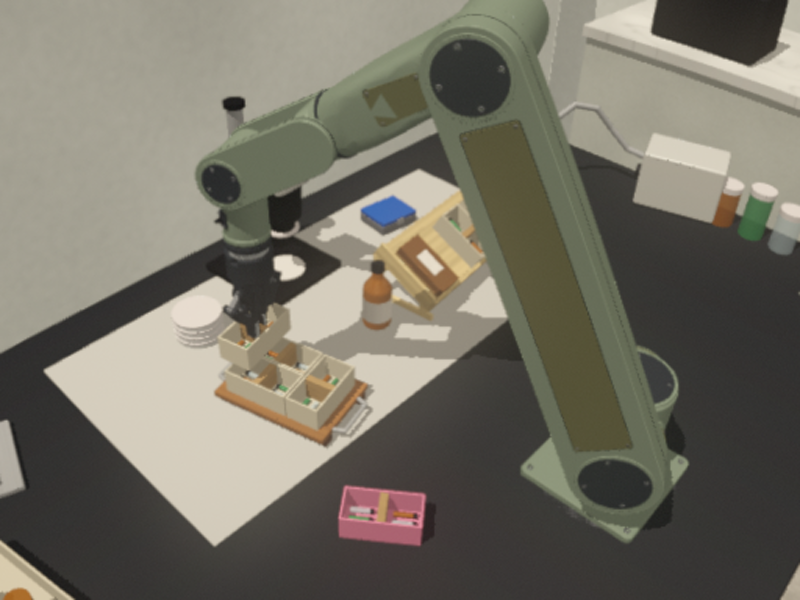

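```bash
python3 - <<'E'
from h import *
import pickle
S=pickle.load(open("hov0.pkl","rb"))
for n,s in S.items():
    P,ok=cloud(s); q=(P-BC)@np.stack([bx,by,Z],1)
    u=np.mgrid[0:384,0:512]
    col=s["color"].astype(int); cream=(col[...,0]>110)&(abs(col[...,0]-col[...,1])<40)
    for lab,m in (("tray",ok&(q[...,0]>.02)&(q[...,0]<.11)&(abs(q[...,1])<.09)&(abs(q[...,2]-.146)<.009)&cream),
                  ("low",ok&(abs(q[...,0])<.11)&(abs(q[...,1])<.075)&(abs(q[...,2]-.071)<.007)&cream)):
        r=q[m]*1000; print(n,lab,len(r),np.percentile(r,[1,99],axis=0).round(1).tolist())
        if lab=="tray":
            A=np.c_[r[:,:2],np.ones(len(r))]; print("plane",np.linalg.lstsq(A,r[:,2],rcond=None)[0])
s=S["top"]; im=s["color"][100:330,100:300]; cv2.imwrite("pics/hov0_c.png",cv2.resize(im[:,:,::-1],None,fx=2.6,fy=2.6,interpolation=cv2.INTER_CUBIC))
a=S["side"]["color"][170:310,90:260]; cv2.imwrite("pics/hov0_d.png",cv2.resize(a[:,:,::-1],None,fx=4,fy=4,interpolation=cv2.INTER_CUBIC))
E
```

```text
side tray 237 [[34.6, -60.3, 137.1], [97.5, 61.8, 149.6]]
plane [ 4.12755434e-03 -8.51527376e-03  1.41640470e+02]
side low 964 [[-93.7, -60.3, 64.4], [89.2, 64.2, 75.8]]
top tray 76 [[38.1, -62.9, 137.2], [98.7, 55.9, 147.8]]
plane [-2.30583861e-03  3.06783184e-03  1.43446797e+02]
top low 240 [[-90.6, -63.3, 64.8], [83.8, 3.0, 77.1]]
```

View pics/hov0_d.png

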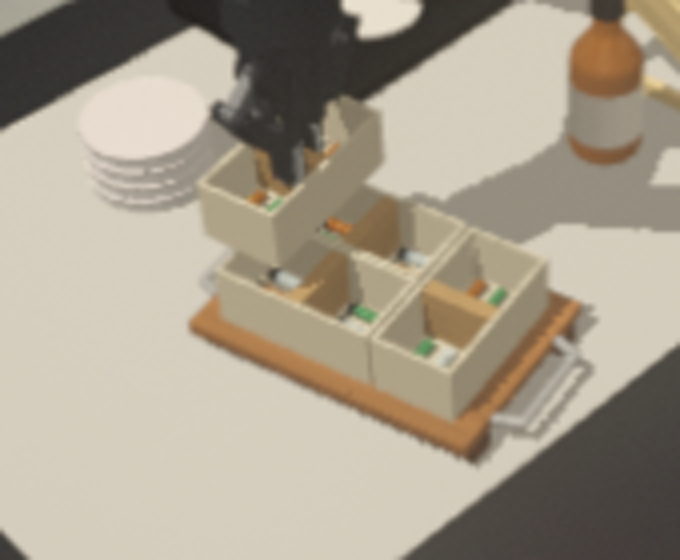

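View pics/hov0_c.png

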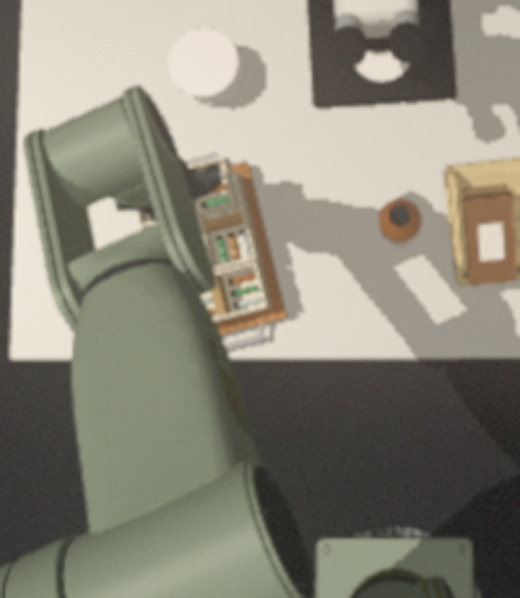

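```bash
python3 - <<'E'
from h import *
import pickle
S=pickle.load(open("hov0.pkl","rb"))
a=[]
for z in (.144,.0705):
    a.append(np.hstack([ortho(S[n],BC+Z*z,bx,by,.16,.22,2500)[: ,:] for n in S]))
for i,x in enumerate(a):
    cv2.imwrite(f"pics/hz{i}.png",x[:,:,::-1])
for n in S:
    P,ok=cloud(S[n]); q=((P-BC)@np.stack([bx,by,Z],1))*1000
    m=ok&(q[...,0]>20)&(q[...,0]<110)&(abs(q[...,1])<90)&(q[...,2]>120)&(q[...,2]<160)
    print(n,np.histogram(q[m][:,2],bins=np.arange(120,160,2))[0])
    m=ok&(q[...,0]>-95)&(q[...,0]<30)&(abs(q[...,1])<65)&(q[...,2]>50)&(q[...,2]<85)
    print(n,np.histogram(q[m][:,2],bins=np.arange(50,86,2))[0])
E
```

```text
side [39 38 42 43 36 42 66 41 56 46 70 66 45  9  9  9  8  3  5]
side [ 79  81  80  86  89  85  85  89 111 139 182 169  53   6   0   0   0]
top [ 6  4  7  6  2 11  4  4 10  4 14 25 24  9  1  0  0  0  0]
top [12  4 10 16  8  7 10 10 15 30 39 48 21 10  2  1  0]
```

View pics/hz0.png

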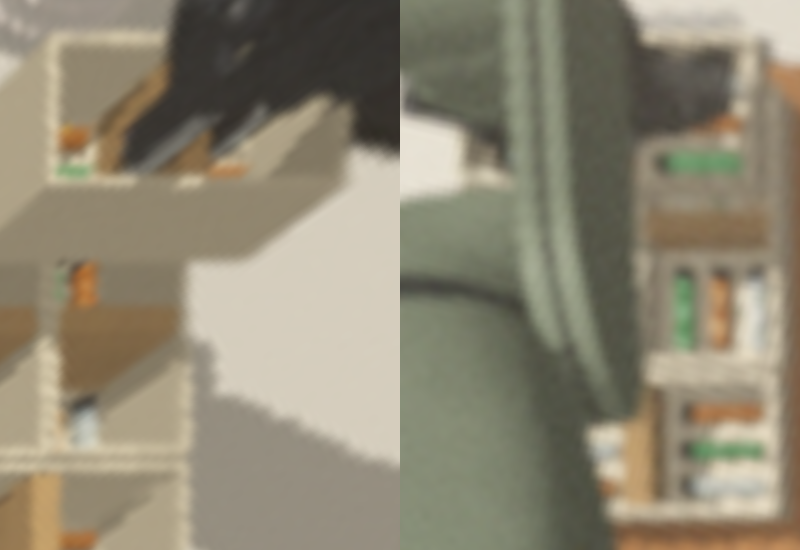

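View pics/hz1.png

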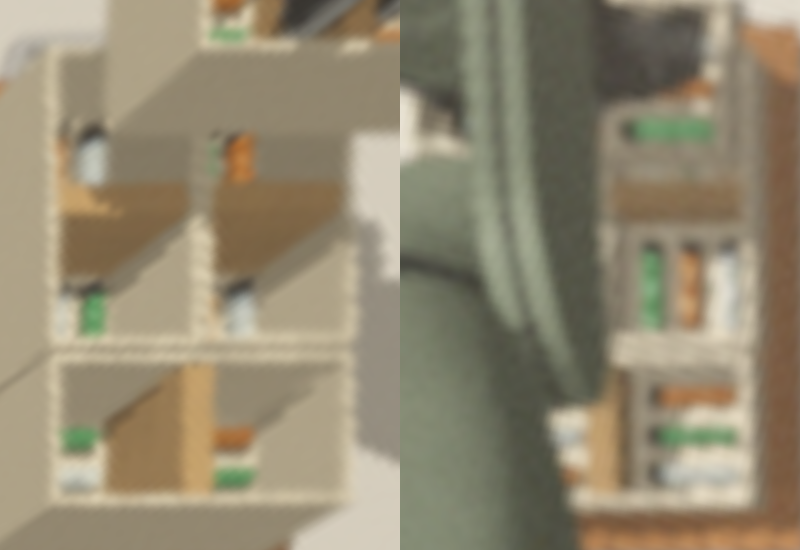

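Depth and image both say the held tray is ~5 mm too far in board +x and ~1–2 mm off in -y. I'll correct that and look again closer in.

```bash
cat >> h.py <<'E'
def meas(S,reg,zr,tol=.009):
    # board-frame extents of cream rim points
    for n,s in S.items():
        P,ok=cloud(s); q=(P-BC)@np.stack([bx,by,Z],1)
        col=s["color"].astype(int); cream=(col[...,0]>110)&(abs(col[...,0]-col[...,1])<40)
        m=ok&cream&(q[...,0]>reg[0])&(q[...,0]<reg[1])&(q[...,1]>reg[2])&(q[...,1]<reg[3])&(abs(q[...,2]-zr)<tol)
        r=q[m]*1000
        if len(r)>20: print(n,len(r),"ext",np.percentile(r,[1,99],axis=0)[:,:2].round(1).tolist(),"z",np.percentile(r[:,2],[50,90]).round(1))
def views(S,z,tag):
    cv2.imwrite(f"pics/{tag}.png",np.hstack([ortho(S[n],BC+Z*z,bx,by,.16,.22,2500) for n in S])[:,:,::-1])
E
python3 - <<'E'
from h import *
o,y=PL["S"]; c=-.0053*bx+.0015*by
env.movel(BC+o+c+Z*.106,feed=.08)
S=shot("hov1"); print(env.get_t(),env.get_eef_pos())
meas(S,(0.02,.11,-.09,.09),.128)
views(S,.130,"hv1"); views(S,.0705,"hv1l")
E
```

```text
9.8083 [0.5388797  0.25846109 0.10650725]
side 293 ext [[28.2, -58.5], [91.5, 64.7]] z [125.6 129.4]
top 73 ext [[32.6, -61.7], [92.5, 58.3]] z [128.1 131.2]
```

View pics/hv1.png

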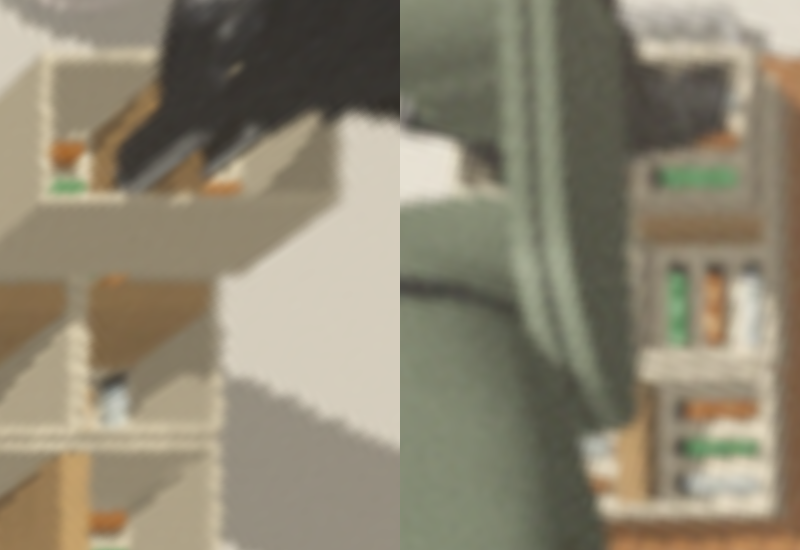

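View pics/hv1l.png

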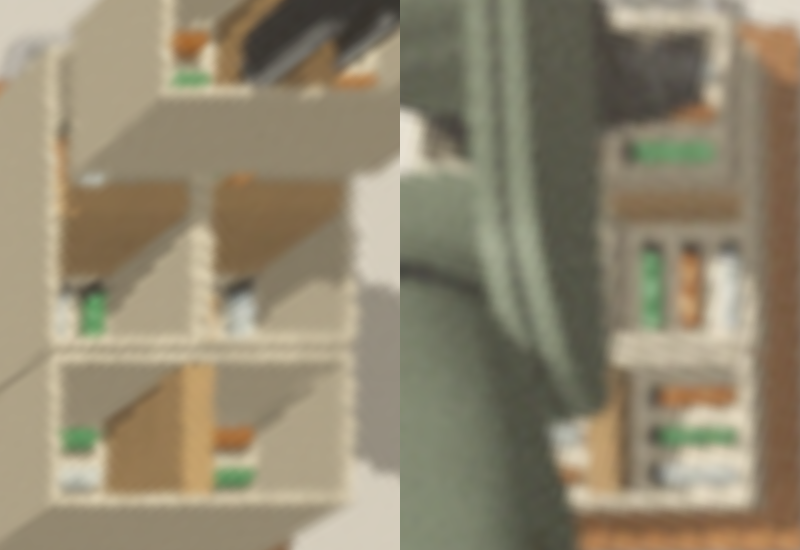

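```bash
cat >> h.py <<'E'
def setdown(p,ztop=.106):
    env.movel(np.r_[p[:2],ztop],feed=.05)
    hit=env.movel(np.r_[p[:2],.084],feed=.025,until_force=4)
    q=env.get_eef_pos(); print("contact",hit,q.round(4),env.get_ft_force().round(1))
    env.set_gripper(.35); print("w",env.get_gripper_width())
    env.movel([q[0],q[1],.17],feed=.15)
E
python3 - <<'E'
from h import *
o,y=PL["S"]; c=-.0059*bx+.0005*by
setdown(BC+o+c)
env.movel([.42,.15,.28],feed=.3)
print(env.get_t())
S=shot("put0"); meas(S,(0.02,.11,-.09,.09),.117)
views(S,.116,"p0"); views(S,.0715,"p0l")
E
```

```text
contact True [0.5381 0.2571 0.0952] [-0.  -0.8  4.2]
w 0.34957715771020065
12.3667
side 441 ext [[27.6, -59.6], [91.2, 62.6]] z [114.6 118.4]
top 153 ext [[39.9, -62.5], [91.8, 57.1]] z [116.3 120.1]
```

View pics/p0.png

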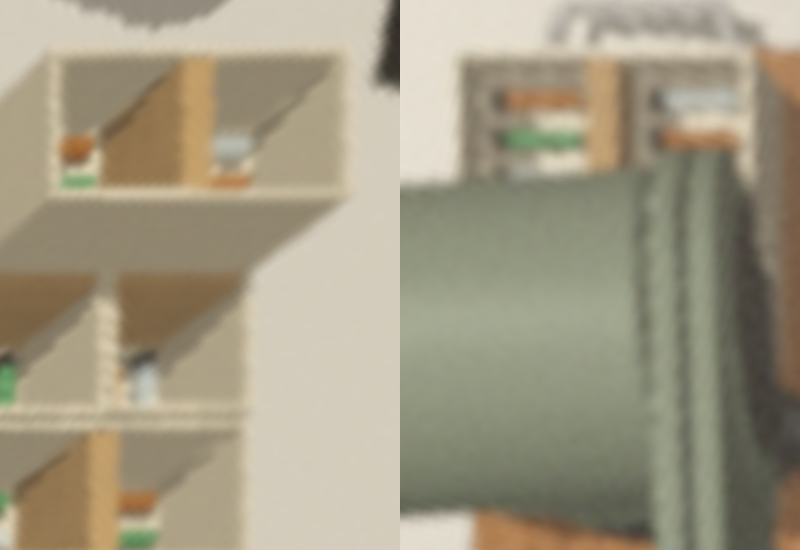

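View pics/p0l.png

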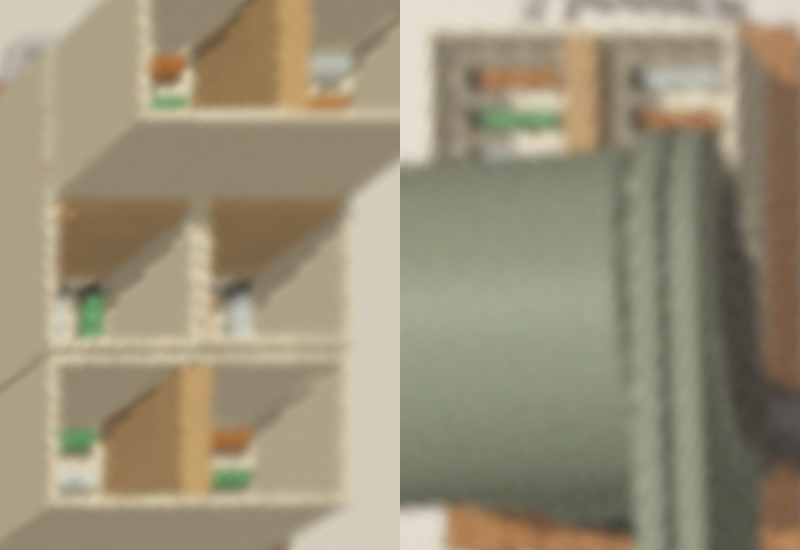

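View pics/put0_side.png

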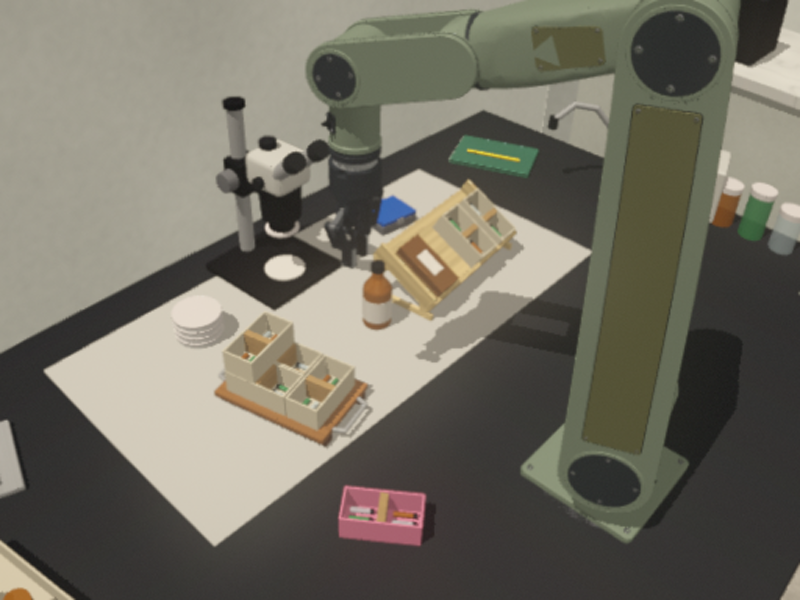

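First tray is down square: in the side view its rim matches the layer outline within ~1 mm. Now tray two, gripping ~4 mm deeper and shifted 3 mm towards -y.

```bash
cat >> h.py <<'E'
def pick(i,dy=-.002,dz=-.031):
    c=T[i]+dy*ry-.001*E_; o=eul(E_,-N_)
    env.move_pose([.42,0.0,.28],eul(bx,-Z))
    env.set_gripper(.5)
    env.move_pose(c+.08*N_,o)
    hit=env.movel(c+dz*N_,feed=.12,until_force=10)
    print("pick",hit,env.get_ft_force().round(1),(env.get_eef_pos()-c)@N_)
    env.set_gripper(0.0); print("w",env.get_gripper_width(),env.get_ft_force().round(1))
    env.movel(c+.05*N_,feed=.12)
    print("w",env.get_gripper_width(),env.get_ft_force().round(1),env.get_t())
E
python3 - <<'E'
from h import *
pick(1)
shot("l1",("side",))
carry("R",corr=-.003*bx+.0015*by,hz=.020)
S=shot("hov2"); print(env.get_t(),env.get_eef_pos(),env.get_gripper_width())
meas(S,(-.13,.028,-.09,.035),.136)
views(S,.136,"hv2"); views(S,.0715,"hv2l")
E
```

```text
pick False [ 0.2 -0.5  0.7] -0.03069674541428287
w 0.12991857653598393 [-5.8 -1.   6.3]
w 0.12425482505477586 [ 0.4 -0.2 -2.4] 17.3
20.65 [0.45913982 0.20616328 0.1114017 ] 0.12335125516034316
side 352 ext [[-95.6, -63.8], [26.3, -0.1]] z [134.7 138.6]
top 80 ext [[-91.4, -65.9], [26.9, -49.6]] z [136.5 140.8]
```

View pics/hv2.png

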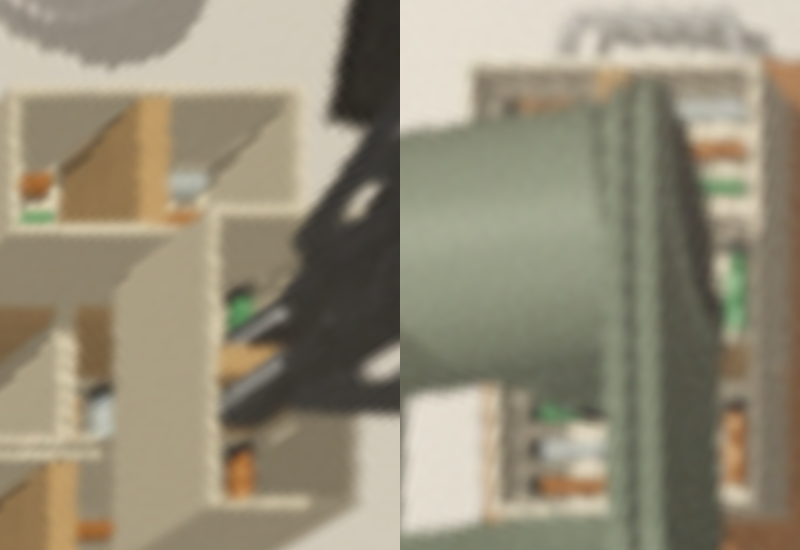

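View pics/hv2l.png

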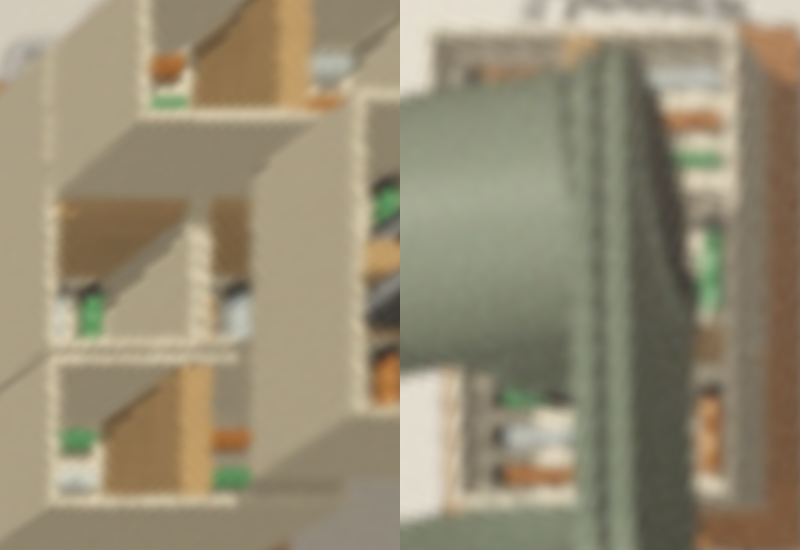

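View pics/hov2_side.png

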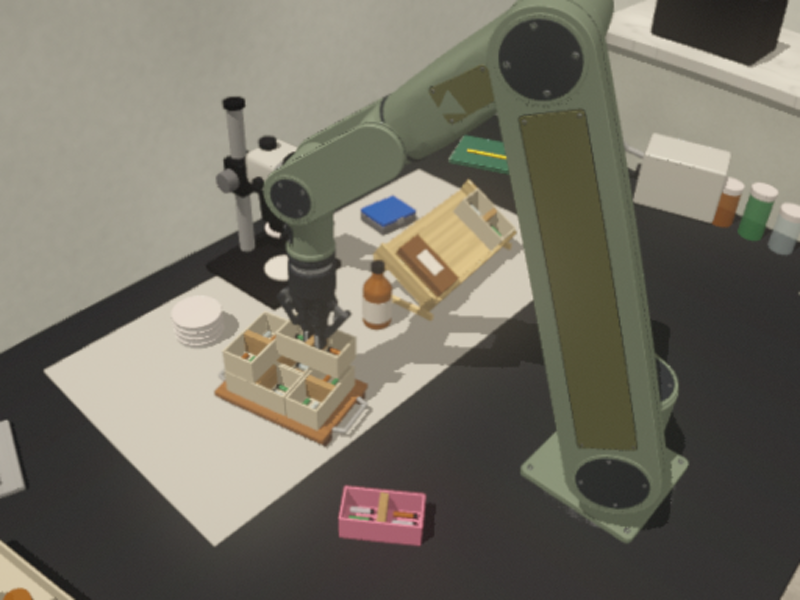

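Held tray reads about -32.3, -33.5 relative to the layer, where the target is -31.5, -31. I'll shift it +0.5 and +2.3 mm and set it down.

```bash
python3 - <<'E'
from h import *
o,y=PL["R"]; c=-.0025*bx+.0038*by
setdown(BC+o+c,.100)
env.move_pose([.42,0,.28],eul(bx,-Z))
print(env.get_t())
S=shot("put1"); meas(S,(-.13,.028,-.09,.035),.117)
views(S,.1165,"p1"); views(S,.0715,"p1l")
E
```

```text
contact True [0.4582 0.2086 0.0913] [-0.  -1.1  4.3]
w 0.3521092900053298
23.4083
side 452 ext [[-95.4, -60.6], [26.5, 2.4]] z [115.  118.8]
top 210 ext [[-92.0, -62.8], [27.4, -2.7]] z [116.4 120.4]
```

View pics/p1.png

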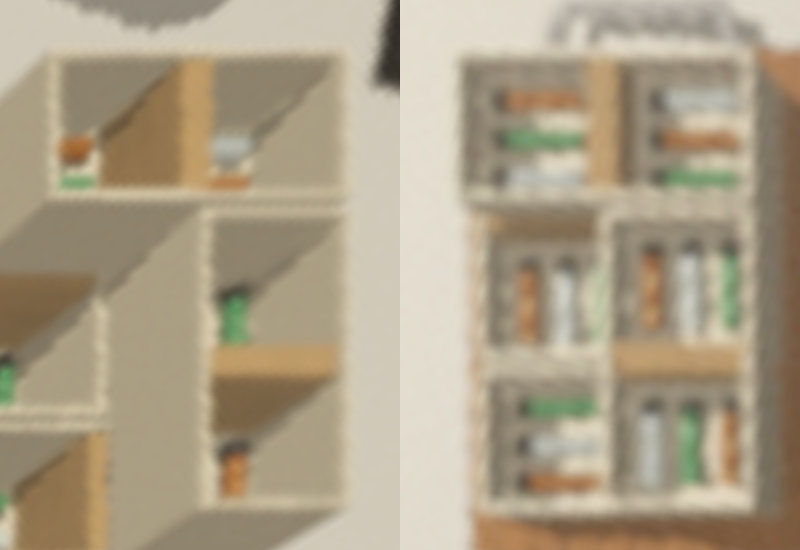

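View pics/p1l.png

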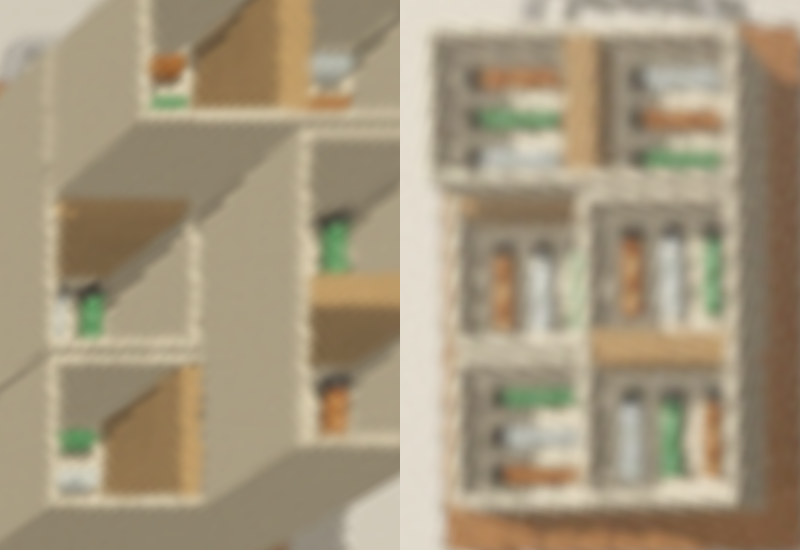

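The second tray lines up with the first and the lower outline (right edges within ~1 mm in both views). Third tray next.

```bash
python3 - <<'E'
from h import *
pick(2)
carry("L",corr=-.0025*bx+.0048*by,hz=.060)
o,y=PL["L"]; env.movel(BC+o-.0025*bx+.0048*by+Z*.150,feed=.1)
S=shot("hov3"); print(env.get_t(),env.get_eef_pos(),env.get_gripper_width())
meas(S,(-.13,.04,-.02,.09),.175)
views(S,.1765,"hv3"); views(S,.1165,"hv3l")
E
```

```text
pick False [ 0.1 -0.3  0.7] -0.030503102254311215
w 0.1254732711010874 [-4.3 -0.3  5.7]
w 0.1271109734003916 [-0.3 -0.1 -2.7] 27.7167
31.4583 [0.44289194 0.26969363 0.15064286] 0.12376415788674504
side 403 ext [[-95.2, 2.5], [27.3, 65.1]] z [174.3 178.2]
top 115 ext [[-92.0, -0.4], [27.9, 31.5]] z [175.8 179. ]
```

View pics/hv3.png

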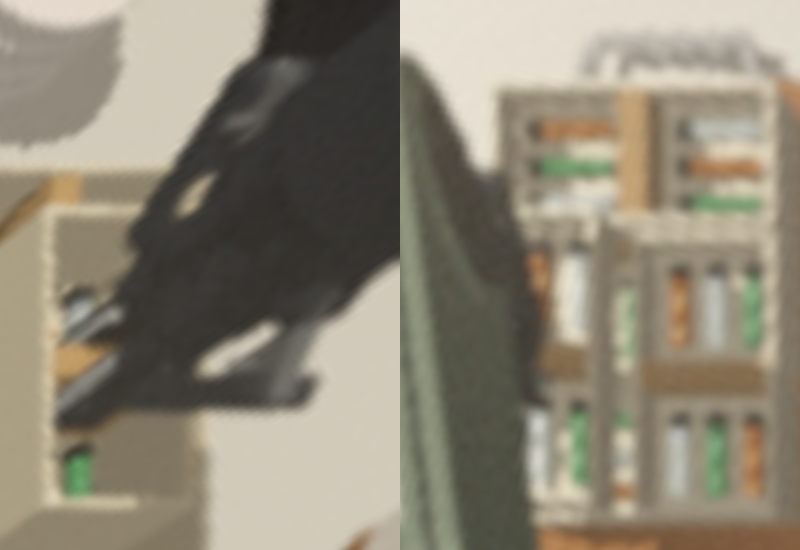

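View pics/hov3_side.png

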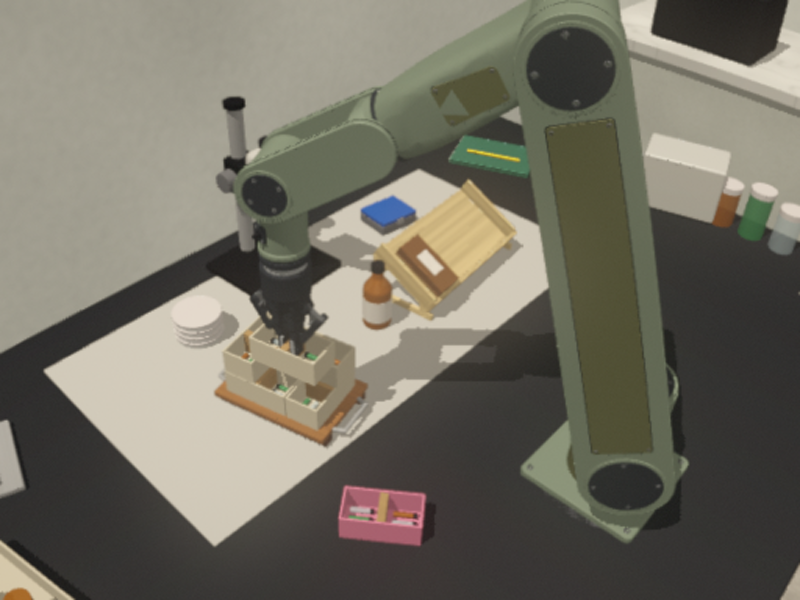

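```bash
python3 - <<'E'
from h import *
o,y=PL["L"]; p=BC+o-.0027*bx+.0047*by
env.movel(np.r_[p[:2],.130],feed=.1)
S=shot("hov4",("side","top")); meas(S,(-.13,.028,-.02,.09),.1565)
env.movel(np.r_[p[:2],.112],feed=.06)
S=shot("hov5"); meas(S,(-.13,.028,-.02,.09),.140)
views(S,.138,"hv5"); print(env.get_ft_force())
E
```

```text
side 330 ext [[-96.4, 2.4], [24.8, 65.1]] z [153.3 157.2]
top 103 ext [[-92.0, -0.4], [27.0, 27.9]] z [155.  158.3]
side 277 ext [[-96.1, 2.2], [25.2, 64.7]] z [135.9 139.5]
top 96 ext [[-92.3, -0.6], [27.5, 29.9]] z [137.1 140. ]
[ 0.52239362  0.45154392 -2.01779617]
```

View pics/hv5.png

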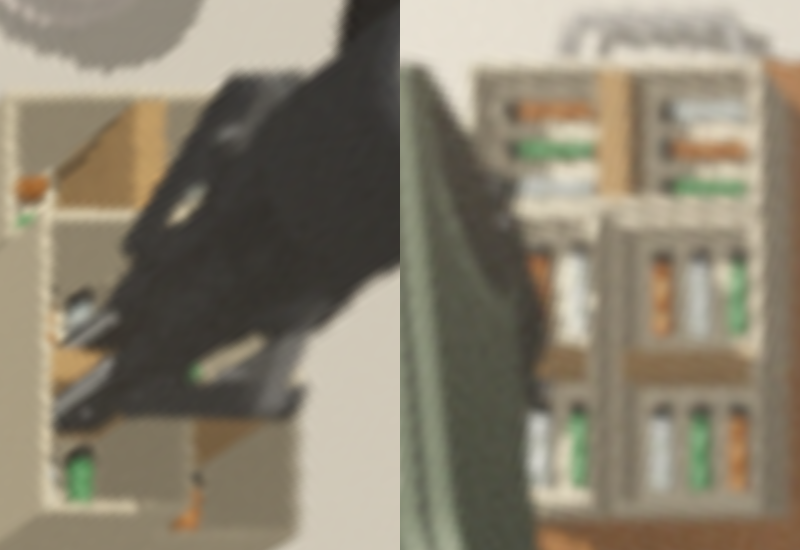

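```bash
python3 - <<'E'
from h import *
o,y=PL["L"]; p=BC+o-.0025*bx+.0047*by
setdown(p,.100)
env.move_pose([.40,-.15,.30],eul(bx,-Z))
print(env.get_t())
S=shot("put2"); meas(S,(-.13,.028,-.09,.09),.117); meas(S,(.02,.11,-.09,.09),.117)
views(S,.117,"p2")
for n in S:
    for l in ("lidded_box","bottle","slide_case","dish_stack"): print(n,l,[([round(float(x)) for x in d["at"]],round(d["confidence"],2)) for d in env.spot_point(l,n)][:1])
E
```

```text
contact True [0.4428 0.2696 0.0914] [-0.8 -0.2  4.9]
w 0.3463747793452791
35.925
side 857 ext [[-95.4, -60.8], [26.3, 64.8]] z [115.3 118.8]
top 413 ext [[-91.9, -62.7], [27.6, 60.5]] z [116.7 119.8]
side 509 ext [[21.2, -59.3], [90.6, 63.0]] z [115.4 118.5]
top 279 ext [[21.3, -62.4], [91.9, 58.6]] z [116.7 119.6]
side lidded_box [([176, 269], 0.74)]
side bottle [([206, 240], 0.8)]
side slide_case [([144, 249], 0.61)]
side dish_stack [([216, 129], 0.77)]
top lidded_box []
top bottle [([184, 251], 0.67)]
top slide_case [([120, 330], 0.91)]
top dish_stack [([128, 183], 0.83)]
```

View pics/p2.png

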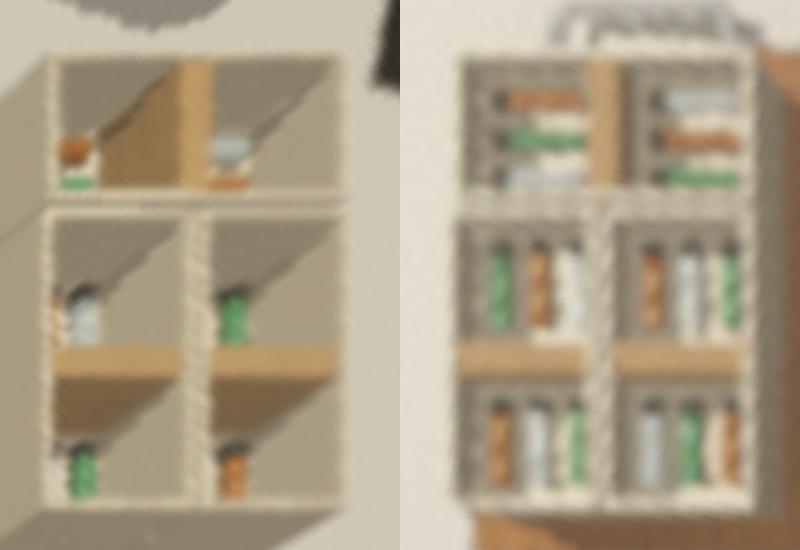

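View pics/put2_side.png

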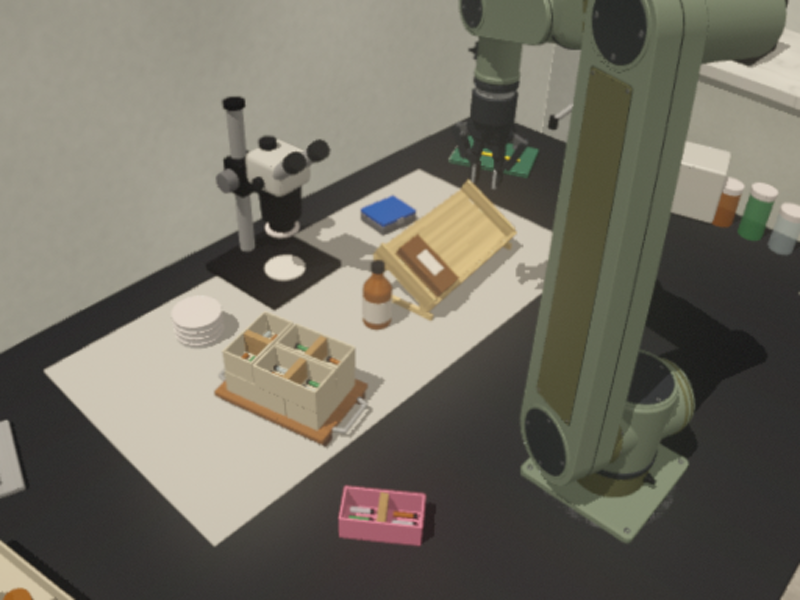

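The upper layer is square and closed up. Its outline measures x -95..91, y -61..65 mm against -94..89, -60..64 for the lower layer, and the bystanders are where they were. Handing in.

```bash
python3 - <<'E'
from rig import env
print(env.get_joint_vel()); env.sign_off(); print(env.get_t())
E
```

```text
[-0.00177024 -0.00117601 -0.00036419 -0.00091901 -0.00078937  0.00076295]
the job is handed in; nothing more can be done
the job is handed in; nothing more can be done
```

I moved the three loose trays from the rack onto the board as a second layer turned end for end. The crosswise tray is over the outer ends of the lower pair, and the two lengthwise trays are side by side over the lower single one. Each tray was lowered until it touched, then released. I handed the job in at about 36 s of the 72 s allowed; no verdict is reported.

**Last checks:**
- **Outline:** by side-camera depth, the upper layer's edges are within about 2 mm of the lower layer's. Pair spacing was about 62.5 mm against 62 mm.
- **Level:** both cameras put the upper rims at about 117 mm, so the undersides are at about 72 mm.
- **Bystanders:** the networks found them within 3 pixels of where they started. The exception is the lidded box, which the network did not find in the last top view; the side view shows it in place.
- **Lower layer:** its side faces look flush with the upper layer in the last side picture. I did not re-measure it by depth at the end.

**Disagreement:** the two cameras differ by 3–4 mm in absolute position. I averaged them and corrected each tray by its position relative to the lower layer. The first tray was about 5 mm off while hovering and was corrected before I set it down.

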